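# Load the heated chest, bolt its lid and set the heat

## Robot

A 6-joint arm with a two-finger parallel gripper is mounted at the origin on the work surface. World frame = base frame: x ahead of the robot, y to its left, z up, the work surface at z = 0. Lengths are in m, angles in rad, forces in N, time in s.
With the tool pointing down it reaches from about 0.35 to 0.975 m from the base axis. Payload 4.9 kg.
Tool frame: the origin (TCP) lies at the very end of the fingers, on their centre line; the grasp point (between the pads) lies ctrl.grip_point_offset behind it (ctrl.grip_point_offset is the distance from the TCP to the grasp point, in m); z points along the fingers, y is the direction in which the jaws open and shut (so a half turn about z gives the same grasp; the last joint's range is limited). The gripper opens to 85 mm and grips with 20 to 120 N. Pads are 22 mm wide; open, the fingers measure 114 mm over their backs; the gripper's body (76 mm by 85 mm) begins 54 mm behind the grasp point. The pads swing forward as they close: fully open they stand 13 mm farther back than shut.
Start: joints at [1.008, 0.053, 1.613, -0, 1.476, -0.119], TCP at [0.268, 0.564, 0.231] pointing down, gripper open.
Joint ranges: [-3.01, 3.01], [-1.01, 2.22], [0.06, 2.58], [-1.02, 4.17], [0.09, 2.62], [-3.14, 3.14]. Speed limits (rad/s): [2.57, 2.57, 3.14, 3.14, 3.14, 3.14].

## Interface

Orientations are given as a rotation vector (axis times angle).
In Python, from station import ctrl gives the robot as it stands. The module is installed in compiled form; this text tells all that it offers.
- The arm moves only by the shell command python3 -m creep 'ROWS' [FORCE]. ROWS is JSON, a list of rows, each a list of 5 numbers: the closure in counts, from 0 (fully open) to 255 (shut), then the shift along the tool's x, y, z in mm, then the turn about the tool's z in rad. A call has 1 to 12 rows; each row is the pose to reach, as a shift and turn from the pose commanded when the call began, along the tool's axes at that moment; what a row does not reach only later rows make up. A row lasts 1/12 s, in which the tool goes at most 41.7 mm and 7.16 degrees, less where a joint would pass 70% of its speed; a pose out of reach is approached as far as the arm can. A call with a gripper value outside its range is refused whole. The fingers move at their own pace and stop on an object; FORCE is the grip in N (left out, the last holds). Time passes only in rows, so rows that repeat a pose let the fingers close. It gives the time, the measured TCP pose, the force and the opening at its end, in the units of the state.
- ctrl.get_obs(): the state, without advancing time (a new reading comes with each control period).
- ctrl.get_image(name): name is "scene" or "side" or "wrist"; returns the picture (480x640x3 uint8, red, green, blue); there is no depth.
- ctrl.calibration(name): a dict with "fx", "fy", "cx", "cy" (pixels), "R" (3x3) and "t" (3): a world point X has camera coordinates R X + t. Camera axes: x right, y down, z forward; pixel columns grow to the right and rows downward; lengths in m; the calibration is good to about 2 mm. A picture is of the moment at which its call begins: read the wrist's pose just before it. calibration takes no time and is no camera call; for the wrist camera it gives the pose at the moment of the call.
- ctrl.finish_job(): hands the job in, once; it reports no verdict.
Trained networks look in the newest picture that a camera, given by its name, has taken for a name from the list of things; names that differ only in an ending like _2 or _b are one class to them, and where a whole thing is asked for, a point or a joint stands for the part that bears it (a point fixed in the world has none). Each returns a list of dicts, best first, with "conf" (0 to 1); they miss things now and then, are a little off and sometimes report something else, mostly with a low value. They report only what shows in the picture. A call takes as long as a camera call. They do not tell look-alikes from the thing itself.
- ctrl.boxes_of(camera, label): "rect" ([left, top, width, height] in pixels, round what is visible of it).
- ctrl.outline_of(camera, label): "mask" (480x640 bool, what is visible of it) and "rect" ([left, top, width, height] in pixels, round what is visible of it).
The state is a dict: "t": time; "q": joint angles; "dq": joint speeds; "effort": joint torques, N m; "tool_pos": TCP position; "tool_rot": TCP orientation; "contact_force": force on the tool from outside, world axes, zero at the start; "wrist_torque": the same for the moment, N m; "opening": finger opening in m.
Only numpy, scipy, OpenCV 4.12 (cv2) and the standard library are available. Lean on these libraries where they do the work, as an engineer would, in place of code of your own. Each camera call takes 0.05 s, during which the arm holds its last target. There are 200 camera calls.

## Task

The jars of sauce on the table are to travel warm: slide the lid of the heated chest back, stand every jar upright on the floor of the well, holding the glass lightly and setting it down gently, then slide the lid fully shut, shoot the barrel bolt across into its keep and turn its handle down into the notch. Leave the heat dial at setting 4, which is the fourth click clockwise from off, and do not disturb the other things on the table.

Things in the scene. Friction and masses are not known exactly. Their poses are not given: they have to be found in the camera images.
- chest: Heated holding chest of stainless steel, fixed to the table, 510 mm (x) by 385 mm (y), 140 mm high. Origin on the table under the centre of its well; x points away from the robot (yaw within 0.15 rad), y left, z up. Front wall x -140 to -110 and rear housing x 110 to 370 mm, both 125 mm high; left wall y 115 to 145 and right-hand deck y -240 to -115, both 140 mm high.
- well (a point): Centre of the floor of the chest's open well, 38 mm above the table (in the chest's frame x 0, y 0). The well is 220 mm in x by 230 mm in y, 88 mm deep to the underside of the lid. A jar may stand anywhere on its floor, upright; four fit two by two at x +-58, y +-48 mm.
- keep (a point): The bolt's keep, a dark staple on the right-hand deck beside the well: 33 mm wide in x, 18 mm long in y, its top 31 mm above the deck. This point is the middle of its opening, at x 0, y -152 mm in the chest's frame, 156 mm above the table.
- lid_handle (a point): Middle of the black bar handle of the sliding lid: bar 12 mm thick, 120 mm long along the chest's y, its axis 45 mm above the lid's top, 185 mm above the table. In the chest's frame it is at x = -95 mm + lid, y 0.
- lid (a joint): Sliding lid, a steel plate 250 mm (x) by 226 mm (y) by 14 mm, top flush with the deck: 0 = fully shut, at its stop; 0.235 m = pushed right back (chest +x), which bares the whole well. Slides with about 3 N, stays where left. The shot bolt locks it; a bolt put out before the lid is shut runs against the keep.
- bolt (a joint): Rod of the barrel bolt mounted on the lid: 14 mm thick, axis along the chest's y, 156 mm above the table, at chest x = lid. 0 = withdrawn; 0.05 m = fully shot, moved to the chest's -y into the keep on the deck. Slides with about 1.5 N, and only while its handle stands up.
- bolt_handle (a joint): Turn of the bolt's handle about the rod: 0 = straight up, 1.5 rad = laid level towards the chest's front (-x). Stays at any angle (0.03 N m friction). A guard rail along the front of the barrel keeps it from lying down except in the notch at either end of its travel; down in the notch at the shot end it locks the rod.
- bolt_knob (a point): Centre of the 20 mm ball knob at the end of the bolt's handle (10 mm rod), 50 mm from the rod's axis; in the chest's frame at y = 20 mm - bolt. Upright it is 206 mm above the table; laid down, 156 mm, its underside 6 mm above the lid. The barrel's straps reach 166 mm above the table.
- dial_grip (a point): Point on the heat dial's vertical axis (chest x -72, y -188 mm), 176 mm above the table, at the middle of its grip bar. Black dial with a 48 mm skirt; the grip bar is 48 mm long, 14 mm thick, its top 186 mm above the table, with a white line on its pointer end.
- dial (a joint): Heat dial with click stops every 0.524 rad (30 degrees), growing clockwise seen from above; snaps to the nearest stop when let go; 0.17 N m to pass to the next. 0 = off: the pointer end points to the chest's front (-x), at a black dot; settings 1 to 6 are the six bars that follow clockwise (setting 3, at 1.571, points to +y). End stops just past off and 6.
- jar1: Sealed sauce jar of glass with a metal cap, straight-sided, 64 mm diameter, 80 mm tall, about 0.32 kg; origin at the centre of its underside, z up. May be absent. Hold it lightly: at most about 25 N of grip on each side; set it down; a drop of more than 15 mm into the chest is too hard.
- jar2: Sealed sauce jar of glass with a metal cap, straight-sided, 64 mm diameter, 80 mm tall, about 0.32 kg; origin at the centre of its underside, z up. May be absent. Hold it lightly: at most about 25 N of grip on each side; set it down; a drop of more than 15 mm into the chest is too hard.
- jar3: Sealed sauce jar of glass with a metal cap, straight-sided, 64 mm diameter, 80 mm tall, about 0.32 kg; origin at the centre of its underside, z up. May be absent. Hold it lightly: at most about 25 N of grip on each side; set it down; a drop of more than 15 mm into the chest is too hard.
- jar4: Sealed sauce jar of glass with a metal cap, straight-sided, 64 mm diameter, 80 mm tall, about 0.32 kg; origin at the centre of its underside, z up. May be absent. Hold it lightly: at most about 25 N of grip on each side; set it down; a drop of more than 15 mm into the chest is too hard.
- bowls: Bystander: stack of white bowls, 118 mm diameter, 70 mm high; origin at the centre of its underside. Leave alone.
- squeeze_bottle: Bystander: pale squeeze bottle, 54 mm diameter, 185 mm tall; origin at the centre of its underside. Leave alone.
- serving_spoon: Bystander: steel serving spoon, 240 mm long, lying on the table; origin under its middle. Leave alone.
There are look-alikes about, which are no part of the job. Leave any green or pink look-alike of the jar2 alone.

How it is judged:
By the outcome, as a careful person would: the job done as asked, in the order asked, and still so for the second after the job is handed in, with the robot touching nothing.
Of jar1, jar2, jar3, jar4 only 2 to 4 are there at a start; the rules pass over those that are not, and their reading is None.
At some moment in a run one of jar1, jar2, jar3, jar4 may be knocked a few centimetres aside while the robot is not near it.
It also fails if it takes over 210 s, if anything falls off the work surface, if the arm or the gripper's body presses on something with over 40 N, if the wrist force passes 120 N, or if a joint passes its speed limit or range.

## Working session

There is one attempt and no reset: what is moved stays moved. The work goes in short steps, Python scripts to look and compute and a shell command to move; the robot and the scene stay as the last step left them, time stands still between calls to the robot, and variables do not carry over. Pictures are saved under pics/ and viewed, about 12 in all and at most 16, crops included, and the job is handed in when it is done.

```bash
mkdir -p pics; python3 - <<'E'
from station import ctrl
import cv2,numpy as np
o=ctrl.get_obs();print({k:np.round(v,3) for k,v in o.items()},ctrl.grip_point_offset)
for c in("scene","side"):
    im=ctrl.get_image(c);cv2.imwrite(f"pics/{c}0.png",im[...,::-1])
    k=ctrl.calibration(c);print(c,k)
    for l in("jar1","chest","lid_handle","bolt_knob","dial_grip","bowls","squeeze_bottle","serving_spoon"):
        print(l,[(np.round(d["rect"]).tolist(),round(d["conf"],2)) for d in ctrl.boxes_of(c,l)])
E
```

```text
{'t': np.float64(0.0), 'q': array([ 1.008,  0.053,  1.614,  0.   ,  1.476, -0.119]), 'dq': array([ 0.001, -0.001, -0.001, -0.001,  0.002, -0.   ]), 'effort': array([ 1.0000e-03, -3.9366e+01, -3.7019e+01,  0.0000e+00,  7.0000e-03,
       -0.0000e+00]), 'tool_pos': array([0.268, 0.564, 0.23 ]), 'tool_rot': array([-6.910e-01, -3.064e+00,  3.000e-03]), 'contact_force': array([-0.237, -0.345, -0.013]), 'wrist_torque': array([ 0.004, -0.017, -0.022]), 'opening': np.float64(0.085)} 0.0187
scene {'fx': 486.461538065815, 'fy': 486.461538065815, 'cx': 322.0119299618818, 'cy': 240.82392793666187, 'R': array([[-0.70571398,  0.70845452,  0.00774384],
       [ 0.58211717,  0.58602649, -0.56365997],
       [-0.40386555, -0.3932749 , -0.82597063]]), 't': array([ 0.41046766, -0.20352763,  1.70474548])}
jar1 [([418.0, 300.0, 30.0, 32.0], 0.98), ([378.0, 317.0, 24.0, 35.0], 0.91), ([412.0, 357.0, 28.0, 31.0], 0.86), ([340.0, 296.0, 26.0, 34.0], 0.85), ([364.0, 278.0, 24.0, 27.0], 0.72)]
chest [([86.0, 155.0, 278.0, 200.0], 0.77)]
lid_handle [([229.0, 185.0, 113.0, 100.0], 0.91)]
bolt_knob []
dial_grip 
[... 676 characters left out ...]
, ([244.0, 213.0, 22.0, 32.0], 0.7), ([247.0, 181.0, 20.0, 36.0], 0.6), ([231.0, 159.0, 20.0, 35.0], 0.55), ([250.0, 183.0, 379.0, 226.0], 0.32)]
chest [([250.0, 185.0, 381.0, 222.0], 0.89), ([276.0, 215.0, 132.0, 99.0], 0.6)]
lid_handle [([275.0, 216.0, 133.0, 99.0], 0.97), ([230.0, 161.0, 23.0, 31.0], 0.36)]
bolt_knob [([274.0, 217.0, 135.0, 99.0], 0.7), ([326.0, 240.0, 11.0, 13.0], 0.59), ([247.0, 180.0, 382.0, 228.0], 0.16)]
dial_grip [([330.0, 326.0, 22.0, 23.0], 0.59)]
bowls [([274.0, 152.0, 33.0, 38.0], 0.84), ([249.0, 184.0, 381.0, 222.0], 0.55), ([327.0, 238.0, 44.0, 53.0], 0.5)]
squeeze_bottle [([346.0, 416.0, 29.0, 53.0], 0.91)]
serving_spoon [([247.0, 186.0, 384.0, 222.0], 0.39)]
```

View pics/scene0.png

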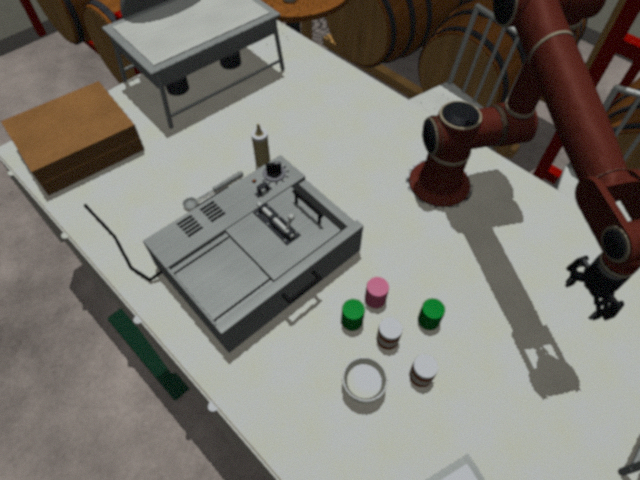

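View pics/side0.png

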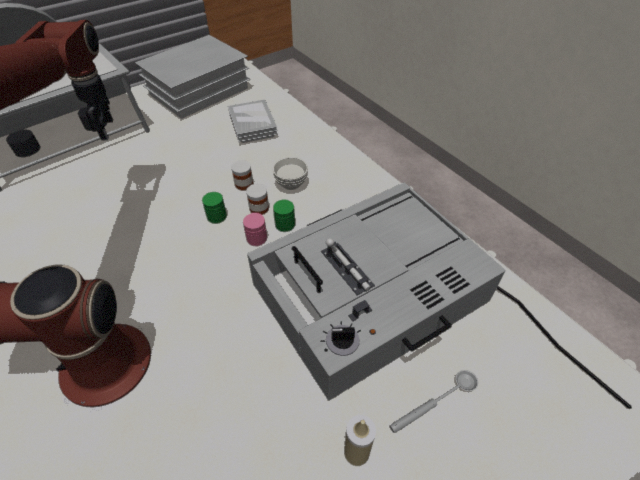

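The pictures show two real jars (white cap, brown sauce) at scene px (390,333) and (424,371), and side px (258,198) and (242,175). The look-alikes are green at scene (353,315) and (432,314), and pink at (377,292). The lid looks slightly open. I'll check this in one close crop.

```bash
cat > h.py <<'E'
from station import ctrl
import cv2,numpy as np
from scipy.optimize import least_squares
from scipy.spatial.transform import Rotation as Ro
def proj(k,X):
    c=np.atleast_2d(X)@np.array(k["R"]).T+k["t"]
    return np.c_[k["fx"]*c[:,0]/c[:,2]+k["cx"],k["fy"]*c[:,1]/c[:,2]+k["cy"]]
def plane(k,p,z):
    R=np.array(k["R"]);d=R.T@[(p[0]-k["cx"])/k["fx"],(p[1]-k["cy"])/k["fy"],1];o=-R.T@k["t"]
    return o+d*(z-o[2])/d[2]
def cpt(pose,P):  # chest pose x,y,yaw ; P in chest mm-> world m
    P=np.atleast_2d(P)/1000.;c,s=np.cos(pose[2]),np.sin(pose[2])
    return np.c_[pose[0]+c*P[:,0]-s*P[:,1],pose[1]+s*P[:,0]+c*P[:,1],P[:,2]]
def tool(W,tip=None):
    "shift of TCP to world W in tool axes, mm"
    o=ctrl.get_obs();R=Ro.from_rotvec(o["tool_rot"])
    return np.round(R.inv().apply(np.array(W)-o["tool_pos"])*1000,1)
def axes():
    R=Ro.from_rotvec(ctrl.get_obs()["tool_rot"]).as_matrix();return np.round(R,3)
E
python3 - <<'E'
from h import *
ks,kd=ctrl.calibration("scene"),ctrl.calibration("side")
for n,a,b in(("A",(378,317,24,35),(247,181,20,36)),("B",(412,357,28,31),(231,159,20,35)),("g1",(418,300,30,32),(201,192,26,30)),("g2",(340,296,26,34),(273,198,23,36)),("pink",(364,278,24,27),(244,213,22,32))):
    for k,r in((ks,a),(kd,b)):
        print(n,np.round(plane(k,(r[0]+r[2]/2,r[1]+r[3]/2),.04),3))
print("bowl",plane(ks,(366,381),.035),plane(kd,(290,171),.035))
print("dial",plane(ks,(274,169),.18),plane(kd,(342,336),.18))
print("handle?",plane(kd,(307,269),.185))
im=cv2.imread("pics/side0.png")[170:400,240:510]
cv2.imwrite("pics/side0c.png",cv2.resize(im,None,fx=2.6,fy=2.6,interpolation=cv2.INTER_CUBIC))
im=cv2.imread("pics/scene0.png")[150:400,140:460]
cv2.imwrite("pics/scene0c.png",cv2.resize(im,None,fx=2.4,fy=2.4,interpolation=cv2.INTER_CUBIC))
E
```

```text
A [0.574 0.256 0.04 ]
A [0.573 0.255 0.04 ]
B [0.588 0.392 0.04 ]
B [0.583 0.381 0.04 ]
g1 [0.445 0.305 0.04 ]
g1 [0.445 0.301 0.04 ]
g2 [0.598 0.14  0.04 ]
g2 [0.604 0.14  0.04 ]
pink [0.5  0.14 0.04]
pink [0.503 0.145 0.04 ]
bowl [0.71547049 0.29513749 0.035     ] [0.73431918 0.31510297 0.035     ]
dial [ 0.46927705 -0.32190313  0.18      ] [ 0.44984492 -0.34609394  0.18      ]
handle? [ 0.48612801 -0.16323281  0.185     ]
```

View pics/side0c.png

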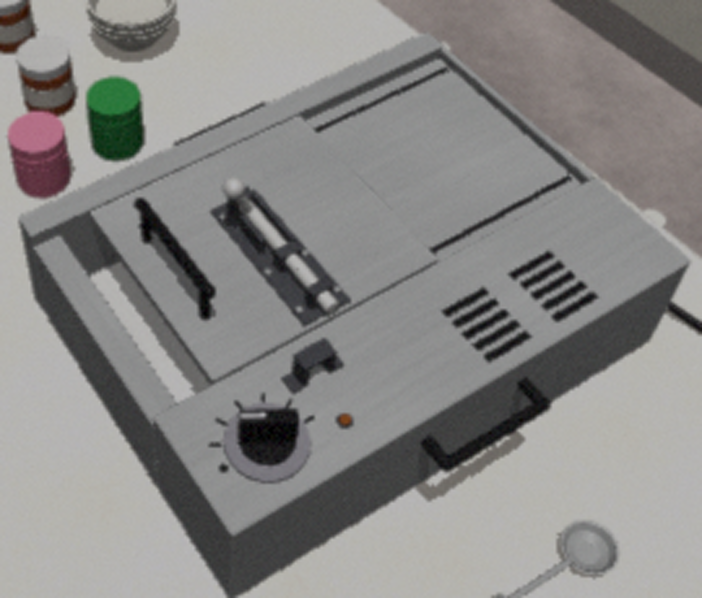

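View pics/scene0c.png

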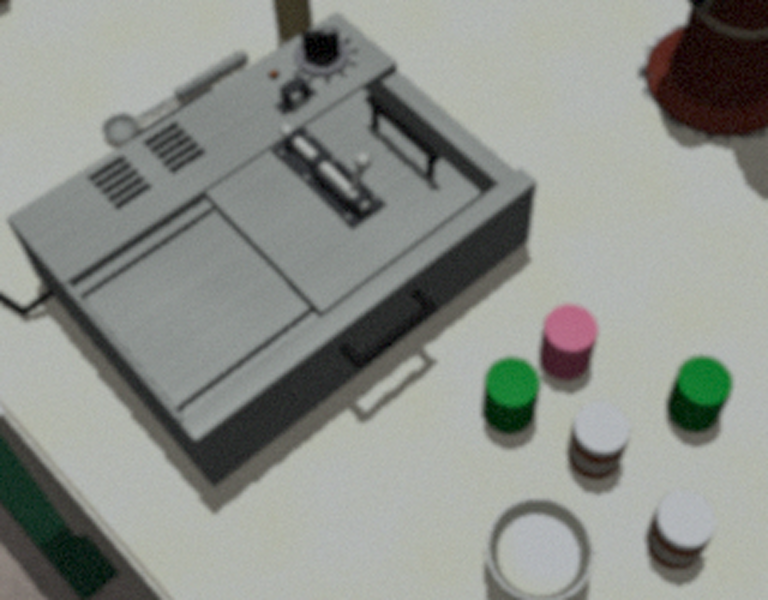

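The crops confirm the jar choice. The lid is about 5 cm open, the bolt is withdrawn with its knob up, and the dial isn't at off. Next I'll fit the chest pose from its corners.

```bash
python3 - <<'E'
from h import *
ks,kd=ctrl.calibration("scene"),ctrl.calibration("side")
S=[((235,530),(-140,-240,140)),((690,265),(370,-240,140)),((22,222),(-140,145,140)),((430,37),(370,145,140)),((235,597),(-140,-240,0)),((160,418),(-140,-115,140))]
C=[((10,220),(370,-240,140)),((200,440),(370,145,140)),((535,183),(-140,145,140)),((340,13),(-140,-240,140)),((215,485),(370,145,0)),((530,248),(-140,145,0)),((395,66),(-140,-115,140))]
S=[(np.array(p)/2.6+(240,170),P) for p,P in S];C=[(np.array(p)/2.4+(140,150),P) for p,P in C]
def f(v):
    return np.r_[(proj(kd,cpt(v,[P for _,P in S]))-[p for p,_ in S]).ravel(),(proj(ks,cpt(v,[P for _,P in C]))-[p for p,_ in C]).ravel()]
r=least_squares(f,[.58,-.16,0],loss="soft_l1");print(r.x,np.round(r.fun.reshape(-1,2),1).tolist())
np.save("pose.npy",r.x)
m=(np.array((176,248))/2.6+(240,170))
w=plane(kd,m,.185);print("handle w",w)
c,s=np.cos(r.x[2]),np.sin(r.x[2]);d=w[:2]-r.x[:2];print("handle chest",c*d[0]+s*d[1],-s*d[0]+c*d[1])
for n,P in(("well",(0,0,38)),("keep",(0,-152,156)),("dial",(-72,-188,176))):print(n,cpt(r.x,P))
print(axes())
E
```

```text
[ 0.54266677 -0.15334315 -0.04825829] [[-0.2, 1.2], [1.4, -3.2], [-1.7, -3.1], [-1.1, -3.7], [-1.1, 2.1], [-2.6, -1.7], [-2.8, -0.5], [-2.7, 1.4], [0.5, -0.8], [-2.1, -1.0], [-0.6, 3.2], [-0.9, -1.8], [0.3, -1.6]]
handle w [ 0.49338285 -0.15534167  0.185     ]
handle chest -0.04913013848473029 -0.004373628935956969
well [[ 0.54266677 -0.15334315  0.038     ]]
keep [[ 0.53533436 -0.30516619  0.156     ]]
dial [[ 0.46168156 -0.33765103  0.176     ]]
[[-0.903  0.429  0.   ]
 [ 0.429  0.903  0.   ]
 [-0.     0.    -1.   ]]
```

```bash
python3 - <<'E'
from h import *
p=np.load("pose.npy")
print(tool([.47,-.155,.36]))
k=ctrl.calibration("wrist");R=np.array(k["R"]);print(-R.T@k["t"],ctrl.get_obs()["tool_pos"],R[2],k["fx"])
E
```

```text
[-491.  -563.1 -128.7]
[0.20548111 0.59507961 0.37372549] [0.26835503 0.56443518 0.23131797] [ 0.25366157 -0.12030254 -0.95978284] 356.4342477769676
```

```bash
python3 -m creep '[[0,-160,-190,-129,0.4],[0,-250,-290,-129,0.6],[0,-250,-290,-129,0.6],[0,-250,-290,-129,0.6],[0,-491,-563,-129,1.176],[0,-491,-563,-129,1.176],[0,-491,-563,-129,1.176],[0,-491,-563,-129,1.176],[0,-491,-563,-129,1.176],[0,-491,-563,-129,1.176],[0,-491,-563,-129,1.176],[0,-491,-563,-129,1.176]]'; python3 - <<'E'
from h import *
print(tool([.47,-.155,.36]),axes().tolist(),ctrl.get_obs()["q"])
E
```

```text
t: 1.9
tool_pos: [0.3993, 0.0935, 0.3293]
tool_rot: [2.274, 2.166, 0.002]
contact_force: [1.9, 1.2, 0.9]
opening: 0.0854
[-244.8   82.8  -30.6] [[0.049, 0.999, 0.002], [0.999, -0.049, 0.0], [0.0, 0.002, -1.0]] [ 4.80477198e-02 -5.27033661e-01  1.93853455e+00  7.44519714e-05
  1.72849734e+00  9.68426025e-02]
```

```bash
python3 -m creep '[[0,-245,83,-31,0],[0,-245,83,-31,0],[0,-245,83,-31,0],[0,-245,83,-31,0],[0,-245,83,-31,0],[0,-245,83,-31,0],[0,-245,83,-31,0],[0,-245,83,-31,0],[0,-245,83,-31,0]]'; python3 - <<'E'
from h import *
p=np.load("pose.npy")
k=ctrl.calibration("wrist");im=ctrl.get_image("wrist");cv2.imwrite("pics/w1.png",im[...,::-1])
print(k)
P=[(-140,-240,140),(-140,-115,140),(-110,-115,140),(-110,115,125),(-95+46,-60,185),(-49,60,185),(46,20,206),(0,-152,171),(-72,-188,186)]
print(np.c_[P,np.round(proj(k,cpt(p,P)))])
E
```

```text
t: 2.65
tool_pos: [0.4701, -0.1534, 0.3594]
tool_rot: [-2.276, -2.164, -0.0]
contact_force: [-0.6, -0.3, -0.6]
opening: 0.0858
{'fx': 356.4342477769676, 'fy': 356.4342477769676, 'cx': 317.7587517588054, 'cy': 240.61428034710684, 'R': array([[ 9.98736501e-01, -5.02493030e-02, -6.40403752e-04],
       [-4.80654520e-02, -9.58895223e-01,  2.79659908e-01],
       [-1.46667956e-02, -2.79275777e-01, -9.60098914e-01]]), 't': array([-0.47856429, -0.1963382 ,  0.46586895])}
[[-140. -240.  140.  261.  400.]
 [-140. -115.  140.  256.  307.]
 [-110. -115.  140.  283.  307.]
 [-110.  115.  125.  278.   87.]
 [ -49.  -60.  185.  341.  276.]
 [ -49.   60.  185.  343.  146.]
 [  46.   20.  206.  458.  196.]
 [   0. -152.  171.  385.  352.]
 [ -72. -188.  186.  317.  390.]]
```

View pics/w1.png

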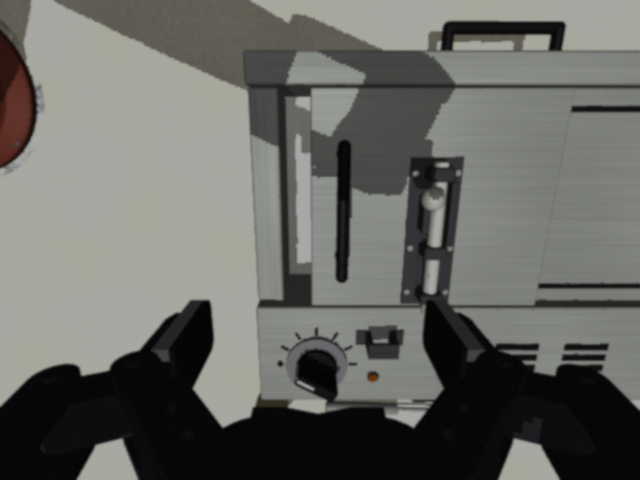

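```bash
python3 - <<'E'
from h import *
p=np.load("pose.npy")
k=ctrl.calibration("wrist")
ob=np.array([(257,305),(261,400),(245,52),(247,86),(280,364),(281,364)])
def f(v):
    l=v[3]*1000
    P=[(-140,-115,140),(-140,-240,140),(-140,145,140),(-140,115,140),(-95+l,60,188),(-95+l,-60,188),(l,20,206)]
    return (proj(k,cpt(v,P))-[(257,305),(261,400),(245,52),(247,86),(344,143),(342,281),(433,197)]).ravel()
r=least_squares(f,[*p,.046],loss="soft_l1");v=r.x;print(v,np.round(r.fun.reshape(-1,2),1).tolist())
np.save("pose.npy",v)
h=cpt(v,(-95+v[3]*1000,0,166))[0];print(h,tool(h),axes().tolist())
im=cv2.imread("pics/w1.png")[310:420,250:420];cv2.imwrite("pics/w1d.png",cv2.resize(im,None,fx=4,fy=4,interpolation=cv2.INTER_CUBIC))
E
```

```text
[ 0.54428325 -0.15370596 -0.05299701  0.04416719] [[0.2, 2.3], [0.6, 0.6], [-0.1, -2.7], [-0.5, -1.2], [-0.3, 4.3], [-1.4, -2.7], [24.7, 0.9]]
[ 0.49352181 -0.15101323  0.166     ] [  2.6  23.4 193.5] [[0.049, 0.999, -0.0], [0.999, -0.049, 0.001], [0.001, -0.0, -1.0]]
```

```bash
python3 -m creep '[[0,3,23,160,0],[0,3,23,160,0],[0,3,23,160,0],[0,3,23,160,0],[0,3,23,190,0],[0,3,23,193,0],[0,3,23,193,0],[255,3,23,193,0],[255,3,23,193,0],[255,3,23,193,0],[255,3,23,193,0],[255,3,23,193,0]]' 40; python3 - <<'E'
from h import *
v=np.load("pose.npy");o=ctrl.get_obs();print(o["contact_force"],o["opening"],o["tool_pos"])
h=cpt(v,(-95+235,0,166))[0];print(tool(h))
E
```

```text
t: 3.7
tool_pos: [0.494, -0.1519, 0.1682]
tool_rot: [2.274, 2.165, 0.001]
contact_force: [-0.5, -0.8, -0.2]
opening: 0.0255
[-0.50996366 -0.7754759  -0.24155937] 0.025516386068525108 [ 0.49404181 -0.15190185  0.16820965]
[1.000e-01 1.903e+02 2.700e+00]
```

```bash
python3 -m creep '[[255,0,0,0,0],[255,0,0,0,0],[255,0,0,0,0],[255,0,15,0,0],[255,0,40,0,0],[255,0,65,0,0],[255,0,90,0,0],[255,0,115,0,0],[255,0,140,0,0],[255,0,165,0,0],[255,0,182,0,0],[255,0,190,0,0]]'; python3 -m creep '[[255,0,1,0,0],[255,0,2,0,0]]'
```

```text
t: 4.7
tool_pos: [0.6803, -0.1613, 0.1675]
tool_rot: [-2.268, -2.16, 0.016]
contact_force: [-38.9, 1.8, 22.3]
opening: 0.0104
t: 4.87
tool_pos: [0.6801, -0.1613, 0.1675]
tool_rot: [-2.267, -2.158, 0.018]
contact_force: [-26.9, 0.6, 16.7]
opening: 0.0106
```

```bash
python3 -m creep '[[0,0,-3,0,0],[0,0,-3,0,0],[0,0,-3,0,0],[0,0,-3,0,0],[0,0,-3,-40,0],[0,0,-3,-80,0],[0,30,-50,-120,0],[0,60,-90,-160,0],[0,80,-115,-160,0],[0,80,-115,-160,0]]' 20; python3 - <<'E'
from h import *
v=np.load("pose.npy")
k=ctrl.calibration("wrist");im=ctrl.get_image("wrist")
m=im.copy()
for P in [(-110,-115,140),(-110,115,125),(-110,115,38),(-110,-115,38),(110,115,38),(110,-115,38),(140,60,185),(140,-60,185),(0,48,38),(0,-48,38)]:
    q=proj(k,cpt(v,P))[0];cv2.circle(m,(int(q[0]),int(q[1])),3,(255,0,0),-1)
cv2.imwrite("pics/w2.png",m[...,::-1])
print(tool([.58,.29,.30]),axes().tolist())
E
```

```text
t: 5.7
tool_pos: [0.5735, -0.0744, 0.3289]
tool_rot: [2.274, 2.165, 0.003]
contact_force: [-0.2, 0.4, -0.2]
opening: 0.0856
[361.3  -8.3  33. ] [[0.046, 0.999, 0.005], [0.999, -0.046, 0.001], [0.001, 0.005, -1.0]]
```

View pics/w2.png

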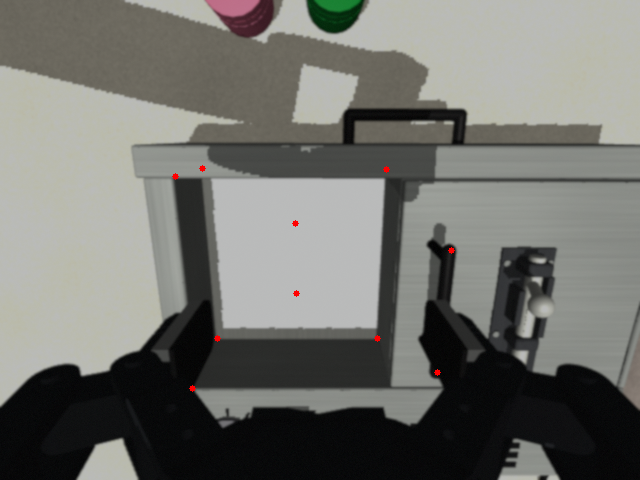

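The well is empty, the lid is fully back, and the chest pose fits. On to the jars.

```bash
python3 -m creep '[[0,361,-8,33,0],[0,361,-8,33,0],[0,361,-8,33,0],[0,361,-8,33,0],[0,361,-8,33,0],[0,361,-8,33,0],[0,361,-8,33,0],[0,361,-8,33,0],[0,361,-8,33,0],[0,361,-8,33,0],[0,361,-8,33,0],[0,361,-8,33,0]]'; python3 - <<'E'
from h import *
k=ctrl.calibration("wrist");im=ctrl.get_image("wrist")
cv2.imwrite("pics/w3.png",im[...,::-1])
for d in ctrl.outline_of("wrist","jar1"):
    m=d["mask"];x,y,w,h=d["rect"];c=im[m].mean(0)
    print(np.round(d["rect"]),round(d["conf"],2),np.round(c),plane(k,(x+w/2,y+h/2),.04).round(3))
print(k["R"],k["t"])
E
```

```text
t: 6.75
tool_pos: [0.584, 0.2855, 0.2933]
tool_rot: [2.275, 2.167, -0.001]
contact_force: [-0.1, 0.5, 0.7]
opening: 0.0852
[151. 168.  77.  64.] 0.89 [ 7. 45. 15.] [0.442 0.295 0.04 ]
[313. 280.  59.  75.] 0.89 [16. 76. 30.] [0.609 0.141 0.04 ]
[225. 283.  62.  79.] 0.75 [116.  66.  80.] [0.502 0.139 0.04 ]
[286.  68.  67.  74.] 0.71 [117. 118. 115.] [0.592 0.388 0.04 ]
[278. 201.  59.  68.] 0.58 [125. 125. 123.] [0.573 0.248 0.04 ]
[[ 9.98800859e-01 -4.89573349e-02 -1.51419718e-04]
 [-4.69419997e-02 -9.58554244e-01  2.81016388e-01]
 [-1.39029574e-02 -2.80672302e-01 -9.59702958e-01]] [-0.57081628  0.24724347  0.52648046]
```

View pics/w3.png

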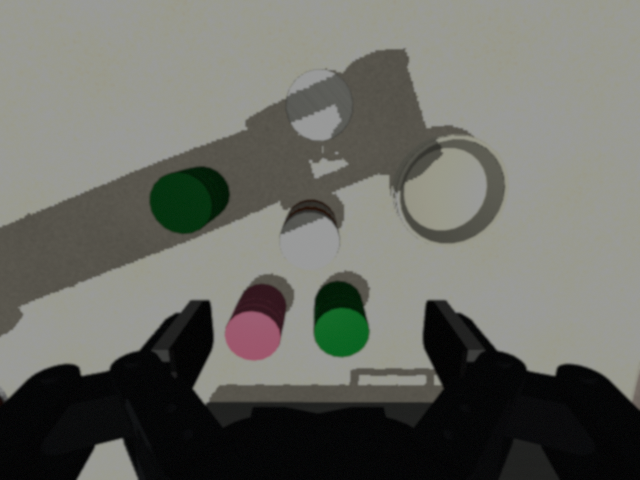

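Cap A is centred at (310,238) and cap B at (319,104).

```bash
python3 - <<'E'
from h import *
k=ctrl.calibration("wrist")
for n,p in(("A",(310,238)),("B",(319,104)),("bowl",(447,190))):
    w=plane(k,p,.08);print(n,w,tool([w[0],w[1],.031]))
E
```

```text
A [0.57633384 0.25506899 0.08      ] [-29.8  -6.5 262.9]
B [0.59214516 0.38487755 0.08      ] [100.6   2.8 262.9]
bowl [0.71597499 0.29794044 0.08      ] [ 20.  130.8 262.9]
```

```bash
python3 -m creep '[[0,-30,-6,60,0],[0,-30,-6,100,0],[0,-30,-6,140,0],[0,-30,-6,180,0],[0,-30,-6,215,0],[0,-30,-6,240,0],[0,-30,-6,258,0],[0,-30,-6,263,0],[0,-30,-6,263,0]]' 20; python3 - <<'E'
from h import *
print(tool([.5763,.2551,.031]),axes().tolist())
E
```

```text
t: 7.6
tool_pos: [0.5755, 0.2545, 0.029]
tool_rot: [-2.276, -2.164, 0.005]
contact_force: [0.0, -0.1, 0.9]
opening: 0.0851
[ 0.7  0.7 -2. ] [[0.051, 0.999, -0.003], [0.999, -0.051, -0.001], [-0.001, -0.003, -1.0]]
```

```bash
python3 -m creep '[[255,0,0,0,0],[255,0,0,0,0],[255,0,0,0,0],[255,0,0,0,0],[255,0,0,0,0],[255,0,0,0,0]]' 20; python3 - <<'E'
from h import *
v=np.load("pose.npy")
print("lift z", tool([.5763,.2551,.30]),"place",[tool(cpt(v,(0,y,38+33))[0]) for y in(-48,48)])
E
```

```text
t: 8.1
tool_pos: [0.5783, 0.2563, 0.0338]
tool_rot: [2.274, 2.165, 0.005]
contact_force: [-1.6, -1.3, 6.8]
opening: 0.0633
lift z [  -1.    -0.8 -266.2] place [array([-459.1,  -13.9,  -37.7]), array([-363.1,  -13.5,  -37.6])]
```

```bash
python3 -m creep '[[255,0,0,-8,0],[255,0,0,-40,0],[255,0,0,-80,0],[255,0,0,-120,0],[255,0,0,-160,0],[255,-30,-2,-180,0],[255,-65,-4,-190,0],[255,-100,-6,-190,0],[255,-135,-8,-190,0],[255,-170,-10,-190,0],[255,-205,-12,-190,0],[255,-240,-14,-190,0]]'; python3 -m creep '[[255,-35,0,0,0],[255,-70,0,0,0],[255,-105,0,0,0],[255,-140,0,0,0],[255,-170,0,0,0],[255,-195,0,0,0],[255,-212,0,0,0],[255,-219,0,0,0],[255,-219,0,0,0],[255,-219,0,0,0]]'; python3 - <<'E'
from h import *
v=np.load("pose.npy")
print("place",tool(cpt(v,(0,-48,38+33))[0]))
k=ctrl.calibration("wrist");im=ctrl.get_image("wrist");cv2.imwrite("pics/w4.png",im[...,::-1])
E
```

```text
t: 9.1
tool_pos: [0.5499, 0.0155, 0.2207]
tool_rot: [2.274, 2.167, 0.001]
contact_force: [0.7, -0.4, -3.9]
opening: 0.0635
t: 9.93
tool_pos: [0.5398, -0.2012, 0.2204]
tool_rot: [-2.275, -2.166, -0.001]
contact_force: [-0.9, -0.2, -3.6]
opening: 0.0637
place [ -0.5   2.  149.4]
```

View pics/w4.png

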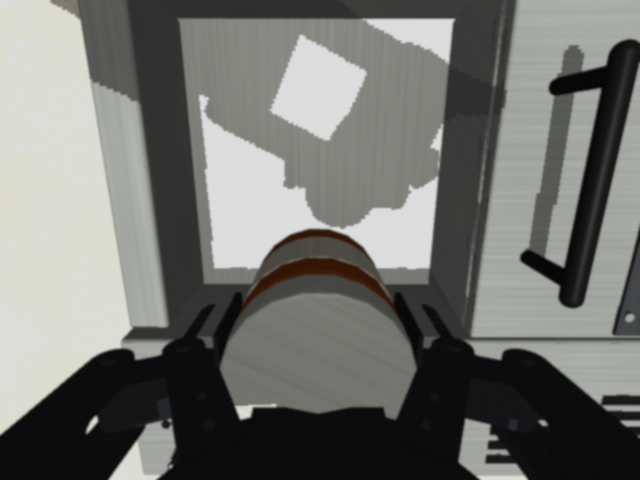

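```bash
python3 -m creep '[[255,0,2,30,0],[255,0,2,60,0],[255,0,2,90,0],[255,0,2,115,0],[255,0,2,130,0],[255,0,2,138,0],[255,0,2,142,0],[255,0,2,144,0],[255,0,2,145,0],[255,0,2,145,0]]'; python3 -m creep '[[255,0,0,1,0],[255,0,0,2,0],[255,0,0,2,0]]';python3 -m creep '[[255,0,0,1,0],[255,0,0,2,0],[255,0,0,2,0]]'
```

```text
t: 10.82
tool_pos: [0.5429, -0.2022, 0.0771]
tool_rot: [2.273, 2.165, 0.001]
contact_force: [0.5, -0.5, -2.6]
opening: 0.0633
t: 11.07
tool_pos: [0.5422, -0.2021, 0.0741]
tool_rot: [2.275, 2.166, 0.0]
contact_force: [-0.3, 0.6, -4.0]
opening: 0.0636
t: 11.32
tool_pos: [0.5421, -0.2022, 0.0719]
tool_rot: [2.275, 2.166, -0.0]
contact_force: [-0.7, -1.4, -1.9]
opening: 0.0637
```

```bash
python3 -m creep '[[255,0,0,1,0],[255,0,0,2,0],[255,0,0,2,0]]'
```

```text
t: 11.57
tool_pos: [0.5422, -0.2023, 0.0718]
tool_rot: [-2.275, -2.166, 0.001]
contact_force: [-6.8, 1.1, 9.7]
opening: 0.0637
```

```bash
python3 -m creep '[[0,0,0,0,0],[0,0,0,0,0],[0,0,0,0,0],[0,0,0,0,0],[0,0,0,0,0],[0,0,0,-20,0],[0,0,0,-55,0],[0,0,0,-95,0],[0,0,0,-135,0],[0,20,2,-170,0],[0,55,5,-180,0],[0,95,8,-180,0]]'; python3 - <<'E'
from h import *
print("B",tool([.592,.385,.13]))
E
```

```text
t: 12.57
tool_pos: [0.5569, -0.1084, 0.2556]
tool_rot: [2.272, 2.157, 0.007]
contact_force: [0.7, -0.2, -0.6]
opening: 0.0854
B [495.    8.1 124.2]
```

```bash
python3 -m creep '[[0,40,1,0,0],[0,80,2,0,0],[0,120,3,0,0],[0,160,4,0,0],[0,200,5,0,0],[0,240,6,0,0],[0,280,7,0,0],[0,320,8,0,0],[0,360,8,0,0],[0,400,8,0,0],[0,420,8,0,0],[0,420,8,0,0]]'; python3 -m creep '[[0,0,0,0,0]]'; python3 - <<'E'
from h import *
k=ctrl.calibration("wrist");im=ctrl.get_image("wrist")
for d in ctrl.outline_of("wrist","jar2"):
    m=d["mask"];x,y,w,h=d["rect"];c=im[m].mean(0)
    print(np.round(d["rect"]),round(d["conf"],2),np.round(c),plane(k,(x+w/2,y+h/2),.04).round(3))
im=im.copy();q=proj(k,[.592,.385,.08])[0];cv2.circle(im,(int(q[0]),int(q[1])),3,(255,0,0),-1)
cv2.imwrite("pics/w5.png",im[...,::-1]);print("B",tool([.592,.385,.031]))
E
```

```text
t: 13.57
tool_pos: [0.5824, 0.3158, 0.2489]
tool_rot: [-2.269, -2.171, -0.0]
contact_force: [0.1, -0.7, -0.0]
opening: 0.0853
t: 13.65
tool_pos: [0.5828, 0.3126, 0.249]
tool_rot: [2.273, 2.169, -0.002]
contact_force: [0.2, -1.4, 0.2]
opening: 0.0853
[315. 312.  64.  88.] 0.86 [12. 71. 26.] [0.609 0.143 0.04 ]
[134. 197.  89.  76.] 0.82 [ 8. 46. 16.] [0.44  0.293 0.04 ]
[286.  94.  73.  80.] 0.73 [112. 113. 109.] [0.592 0.385 0.04 ]
B [ 74.6   5.2 218.3]
```

View pics/w5.png

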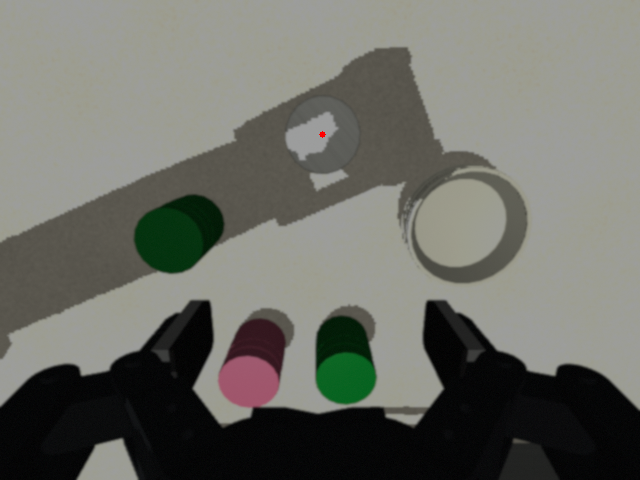

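Jar B sits exactly on the prediction at (322,134).

```bash
python3 -m creep '[[0,38,3,10,0],[0,74,5,30,0],[0,75,5,65,0],[0,75,5,100,0],[0,75,5,140,0],[0,75,5,175,0],[0,75,5,200,0],[0,75,5,212,0],[0,75,5,217,0],[0,75,5,217,0],[0,75,5,217,0]]' 20; python3 -m creep '[[255,0,0,0,0],[255,0,0,0,0],[255,0,0,0,0],[255,0,0,0,0],[255,0,0,0,0],[255,0,0,0,0],[255,0,0,0,0]]' 20
```

```text
t: 14.67
tool_pos: [0.5934, 0.3864, 0.035]
tool_rot: [2.275, 2.165, 0.005]
contact_force: [0.2, -0.2, 1.4]
opening: 0.0856
t: 15.25
tool_pos: [0.593, 0.3871, 0.0356]
tool_rot: [2.275, 2.166, 0.005]
contact_force: [-1.6, -1.2, 6.6]
opening: 0.0636
```

```bash
python3 -m creep '[[255,0,0,-8,0],[255,0,0,-40,0],[255,0,0,-80,0],[255,0,0,-120,0],[255,0,0,-160,0],[255,-30,-2,-180,0],[255,-65,-4,-190,0],[255,-100,-6,-190,0],[255,-135,-8,-190,0],[255,-170,-10,-190,0],[255,-205,-12,-190,0],[255,-240,-14,-190,0]]'; python3 - <<'E'
from h import *
v=np.load("pose.npy");print("place",tool(cpt(v,(0,48,38+33))[0]))
E
```

```text
t: 16.25
tool_pos: [0.5652, 0.1457, 0.2223]
tool_rot: [2.275, 2.167, -0.001]
contact_force: [1.2, -0.6, -3.4]
opening: 0.0634
place [-252.    -6.1  151.4]
```

```bash
python3 -m creep '[[255,-35,-1,0,0],[255,-70,-2,0,0],[255,-105,-3,0,0],[255,-140,-4,0,0],[255,-175,-5,0,0],[255,-210,-6,0,0],[255,-235,-6,0,0],[255,-248,-6,0,0],[255,-251,-6,0,0],[255,-251,-6,30,0],[255,-251,-6,60,0],[255,-251,-6,90,0]]';python3 -m creep '[[255,0,0,20,0],[255,0,0,35,0],[255,0,0,45,0],[255,0,0,50,0],[255,0,0,52,0],[255,0,0,52,0],[255,0,0,52,0]]'
```

```text
t: 17.25
tool_pos: [0.5483, -0.102, 0.1324]
tool_rot: [2.273, 2.167, 0.003]
contact_force: [-0.1, -0.3, -4.0]
opening: 0.0636
t: 17.83
tool_pos: [0.5488, -0.1032, 0.082]
tool_rot: [2.274, 2.165, 0.002]
contact_force: [0.0, -1.3, -3.6]
opening: 0.0637
```

```bash
python3 -m creep '[[255,0,0,2,0],[255,0,0,4,0],[255,0,0,5,0],[255,0,0,6,0],[255,0,0,6,0]]';python3 -m creep '[[255,0,0,1,0],[255,0,0,2,0],[255,0,0,2,0]]';python3 -m creep '[[255,0,0,1,0],[255,0,0,2,0],[255,0,0,2,0]]'
```

```text
t: 18.25
tool_pos: [0.5476, -0.1031, 0.0744]
tool_rot: [-2.275, -2.166, 0.0]
contact_force: [-0.2, 0.3, -3.4]
opening: 0.0636
t: 18.5
tool_pos: [0.548, -0.1033, 0.0736]
tool_rot: [2.275, 2.166, -0.0]
contact_force: [-3.3, 0.4, 3.7]
opening: 0.0637
t: 18.75
tool_pos: [0.5481, -0.1034, 0.0736]
tool_rot: [-2.275, -2.166, 0.001]
contact_force: [-9.4, 1.3, 14.4]
opening: 0.0634
```

```bash
python3 -m creep '[[0,0,0,0,0],[0,0,0,0,0],[0,0,0,0,0],[0,0,0,0,0],[0,0,0,0,0],[0,0,0,-20,0],[0,0,0,-55,0],[0,0,0,-95,0],[0,0,0,-135,0],[0,0,0,-175,0],[0,0,20,-215,0],[0,0,40,-215,0]]'; python3 - <<'E'
from h import *
v=np.load("pose.npy")
k=ctrl.calibration("wrist");im=ctrl.get_image("wrist");cv2.imwrite("pics/w6.png",im[...,::-1])
print(tool(cpt(v,(-95+232,0,166))[0]),tool([.681,-.161,.166]))
im=ctrl.get_image("scene");
for d in ctrl.boxes_of("scene","jar1"):print(np.round(d["rect"]),round(d["conf"],2))
E
```

```text
t: 19.75
tool_pos: [0.591, -0.106, 0.2962]
tool_rot: [2.266, 2.157, 0.012]
contact_force: [1.7, 1.0, 2.0]
opening: 0.0851
[-50.2  88.7 127.9] [-50.3  88.6 127.9]
[296. 235.  24.  30.] 0.81
[416. 298.  30.  34.] 0.71
[275. 208.  20.  33.] 0.65
[340. 298.  26.  33.] 0.62
[364. 275.  25.  32.] 0.61
```

View pics/w6.png

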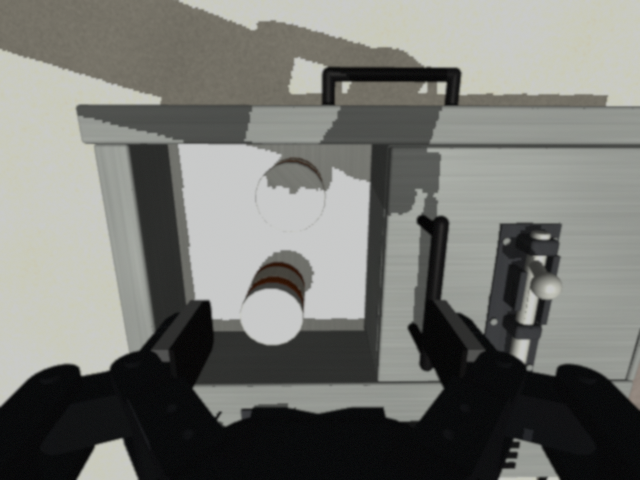

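```bash
python3 -m creep '[[0,-30,40,0,0],[0,-50,75,30,0],[0,-50,88,60,0],[0,-50,88,90,0],[0,-50,88,115,0],[0,-50,88,125,0],[0,-50,88,128,0],[255,-50,88,128,0],[255,-50,88,128,0],[255,-50,88,128,0],[255,-50,88,128,0],[255,-50,88,128,0]]' 40; python3 -m creep '[[255,0,0,0,0],[255,0,0,0,0],[255,0,0,0,0],[255,0,-3,0,0]]'; python3 - <<'E'
from h import *
v=np.load("pose.npy")
print(tool(cpt(v,(-95,0,166))[0]))
E
```

```text
t: 20.9
tool_pos: [0.674, -0.1596, 0.1597]
tool_rot: [2.273, 2.164, 0.002]
contact_force: [-0.2, -0.4, 0.0]
opening: 0.0257
t: 21.23
tool_pos: [0.672, -0.1594, 0.1599]
tool_rot: [2.272, 2.164, 0.005]
contact_force: [2.5, 0.6, 6.6]
opening: 0.0105
[-1.000e-01 -2.228e+02 -7.200e+00]
```

```bash
python3 -m creep '[[255,0,-15,0,0],[255,0,-38,0,0],[255,0,-61,0,0],[255,0,-84,0,0],[255,0,-107,0,0],[255,0,-130,0,0],[255,0,-153,0,0],[255,0,-176,0,0],[255,0,-194,0,0],[255,0,-207,0,0],[255,0,-213,0,0],[255,0,-215,0,0]]'; python3 -m creep '[[255,0,-2,0,0],[255,0,-4,0,0],[255,0,-6,0,0],[255,0,-6,0,0]]'
```

```text
t: 22.23
tool_pos: [0.456, -0.1484, 0.1599]
tool_rot: [2.273, 2.164, 0.005]
contact_force: [2.4, 2.5, 7.3]
opening: 0.0108
t: 22.57
tool_pos: [0.4506, -0.1481, 0.1599]
tool_rot: [2.273, 2.165, 0.005]
contact_force: [1.3, 2.2, 8.7]
opening: 0.0106
```

```bash
python3 -m creep '[[255,0,-2,0,0],[255,0,-4,0,0],[255,0,-4,0,0]]';python3 -m creep '[[255,0,-2,0,0],[255,0,-3,0,0],[255,0,-4,0,0],[255,0,-4,0,0]]';
```

```text
t: 22.82
tool_pos: [0.4466, -0.1479, 0.1599]
tool_rot: [2.273, 2.165, 0.005]
contact_force: [1.2, 3.4, 8.4]
opening: 0.0108
t: 23.15
tool_pos: [0.4457, -0.1479, 0.1599]
tool_rot: [2.268, 2.16, 0.014]
contact_force: [15.2, 2.1, 0.2]
opening: 0.0108
```

```bash
python3 -m creep '[[0,0,2,0,0],[0,0,2,0,0],[0,0,2,0,0],[0,0,2,0,0],[0,0,2,-40,0],[0,0,10,-80,0],[0,-30,30,-120,0],[0,-60,60,-140,0],[0,-60,70,-140,0],[0,-60,70,-140,0]]' 20; python3 - <<'E'
from h import *
v=np.load("pose.npy")
k=ctrl.calibration("wrist");im=ctrl.get_image("wrist");cv2.imwrite("pics/w7r.png",im[...,::-1]);im=im.copy()
for P in [(0,20,206),(-50,20,156),(0,0,163),(0,40,163),(-95,-60,185),(-95,60,185),(-50,-30,156),(0,-152,156)]:
    q=proj(k,cpt(v,P))[0];cv2.circle(im,(int(q[0]),int(q[1])),2,(255,0,0),-1)
cv2.imwrite("pics/w7.png",cv2.resize(im[60:440,130:580],None,fx=1.55,fy=1.55)[...,::-1])
np.savez("k7.npz",**k)
E
```

```text
t: 23.98
tool_pos: [0.511, -0.214, 0.3002]
tool_rot: [2.274, 2.161, 0.001]
contact_force: [-0.8, 0.1, -0.2]
opening: 0.0853
```

View pics/w7.png

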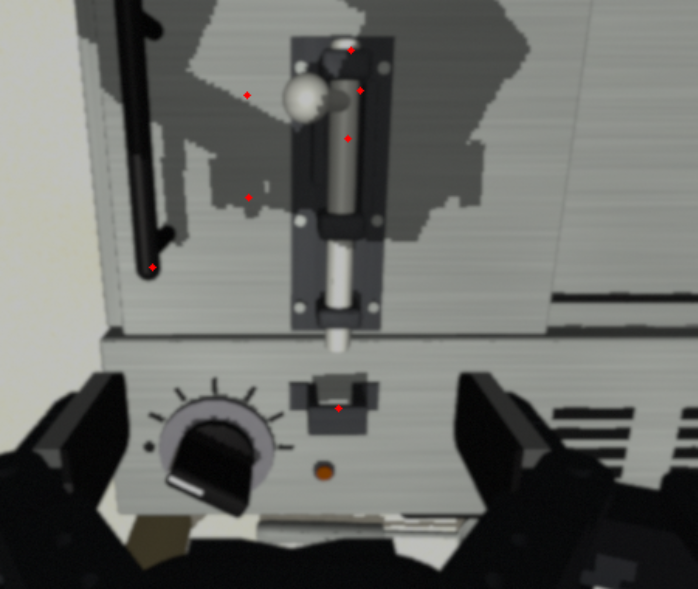

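```bash
python3 - <<'E'
from h import *
v=np.load("pose.npy");k=dict(np.load("k7.npz"))
px=lambda p:np.array(p)/1.55+(130,60)
ob=[px(p) for p in((305,98),(342,100),(338,343),(148,270),(122,333),(104,336))]
# knob, rod top at y20, rod tip, bar lower end, lid front right corner, deck corner
def f(u):
    th,dx,dy=u;w=v[:3]+np.r_[dx,dy,0]
    P=[(-50*np.sin(th),20,156+50*np.cos(th)),(0,20,163),(-95,-60,185),(-140,-115,140)]
    r=(proj(k,cpt(w,P))-[ob[0],ob[1],ob[3],ob[5]]);r[1,1]=0;return r.ravel()
r=least_squares(f,[.4,0,0]);print(r.x,np.round(r.fun.reshape(-1,2),1).tolist())
print(plane(k,ob[0],.2), ctrl.get_obs()["q"],cpt(v,(0,20,0)))
E
```

```text
[ 0.43119842 -0.00169076 -0.001441  ] [[-0.0, -1.8], [2.7, 0.0], [0.7, 0.5], [-4.1, 2.8]]
[ 0.52279456 -0.13511986  0.2       ] [-5.30108948e-01 -1.53543287e-01  1.70146816e+00 -1.88086644e-04
  1.59350144e+00 -4.80045338e-01] [[ 0.54534269 -0.13373404  0.        ]]
```

```bash
python3 -m creep '[[120,30,3,0,-0.12],[120,60,6,0,-0.24],[120,79,7,0,-0.36],[120,79,7,0,-0.48],[120,79,7,0,-0.6],[120,79,7,0,-0.72],[120,79,7,0,-0.84],[120,79,7,0,-0.96],[120,79,7,0,-1.08],[120,79,7,0,-1.2],[120,79,7,0,-1.32],[120,79,7,0,-1.44]]'; python3 -m creep '[[120,0,0,0,-0.12],[120,0,0,0,-0.13],[120,0,0,0,-0.13],[120,0,0,0,-0.13]]'; python3 - <<'E'
from h import *
v=np.load("pose.npy");v[:2]-=[.0017,.0014];np.save("pose2.npy",v)
k=ctrl.calibration("wrist");im=ctrl.get_image("wrist");im=im.copy()
K=(-50*np.sin(.43),20,156+50*np.cos(.43))
for P in [K,(0,20,163)]:
    q=proj(k,cpt(v,P))[0];cv2.circle(im,(int(q[0]),int(q[1])),2,(255,0,0),-1)
cv2.imwrite("pics/w8.png",im[...,::-1])
w=cpt(v,K)[0];w[2]-=.009;print(w,tool(w),axes().tolist())
E
```

```text
t: 25.03
tool_pos: [0.5177, -0.1319, 0.2958]
tool_rot: [-0.272, -3.126, -0.002]
contact_force: [-0.3, 1.1, -0.9]
opening: 0.0449
t: 25.37
tool_pos: [0.5185, -0.1323, 0.2968]
tool_rot: [-0.082, -3.139, -0.001]
contact_force: [0.5, -1.0, -0.5]
opening: 0.0449
[ 0.52282842 -0.13402991  0.19244829] [ -4.3  -1.4 104.6] [[-0.999, 0.052, -0.001], [0.052, 0.999, 0.0], [0.001, 0.0, -1.0]]
```

View pics/w8.png

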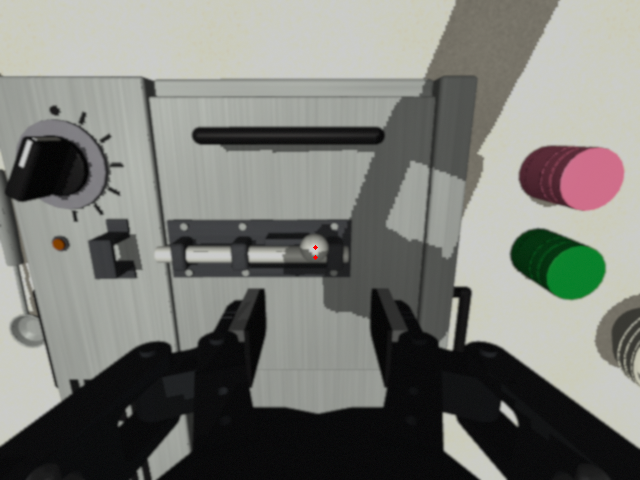

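The knob is at (314,247), right on the prediction. Descending to grip it.

```bash
python3 -m creep '[[120,-4,-1,35,0],[120,-4,-1,70,0],[120,-4,-1,92,0],[120,-4,-1,102,0],[120,-4,-1,104,0],[120,-4,-1,104,0],[255,-4,-1,104,0],[255,-4,-1,104,0],[255,-4,-1,104,0],[255,-4,-1,104,0],[255,-4,-1,104,0],[255,-4,-1,104,0]]' 20
```

```text
t: 26.42
tool_pos: [0.524, -0.1345, 0.1959]
tool_rot: [0.078, 3.138, -0.002]
contact_force: [-1.4, 0.9, 6.7]
opening: 0.0184
```

```bash
python3 -m creep '[[255,-5,0,-2,0],[255,-10,0,-3,0],[255,-15,0,-4,0],[255,-20,0,-4.5,0],[255,-22,0,-4.5,0],[255,-22,0,-4.5,0]]' 20; python3 -m creep '[[255,0,-3,0,0],[255,0,-6,0,0],[255,0,-6,0,0]]'
```

```text
t: 26.92
tool_pos: [0.546, -0.1352, 0.1984]
tool_rot: [0.078, 3.14, -0.0]
contact_force: [-1.0, -0.6, 3.5]
opening: 0.0182
t: 27.17
tool_pos: [0.5449, -0.1413, 0.1982]
tool_rot: [0.079, 3.14, 0.0]
contact_force: [-1.7, 0.9, 4.9]
opening: 0.0181
```

```bash
python3 -m creep '[[255,0,-6,0,0],[255,0,-13,0,0],[255,0,-20,0,0],[255,0,-27,0,0],[255,0,-34,0,0],[255,0,-39,0,0],[255,0,-42,0,0],[255,0,-43,0,0],[255,0,-43,0,0]]'; python3 -m creep '[[255,0,-1,0,0],[255,0,-2,0,0],[255,0,-2,0,0]]'
```

```text
t: 27.92
tool_pos: [0.5429, -0.1698, 0.1979]
tool_rot: [-0.072, -3.138, -0.053]
contact_force: [-3.1, 45.3, 15.4]
opening: 0.018
t: 28.17
tool_pos: [0.5429, -0.1702, 0.1979]
tool_rot: [-0.071, -3.137, -0.058]
contact_force: [-3.2, 51.1, 16.4]
opening: 0.0181
```

```bash
python3 -m creep '[[255,0,5,0,0],[255,0,10,0,0],[255,0,10,0,0]]'; python3 - <<'E'
from h import *
im=ctrl.get_image("wrist")
cv2.imwrite("pics/w9.png",cv2.resize(im[60:360,30:430],None,fx=1.9,fy=1.9)[...,::-1])
v=np.load("pose2.npy");k=ctrl.calibration("wrist")
P=[(0,20,206),(0,-10,206),(0,-25,206),(0,-152,156),(0,-125,156),(0,-143,163),(0,-161,163),(-16,-143,171),(17,-143,171)]
print(np.c_[P,np.round((proj(k,cpt(v,P))-(30,60))*1.9)])
E
```

```text
t: 28.42
tool_pos: [0.5431, -0.1682, 0.198]
tool_rot: [-0.073, -3.139, -0.026]
contact_force: [-3.1, 26.1, 10.5]
opening: 0.018
[[   0.   20.  206.  697.  471.]
 [   0.  -10.  206.  561.  471.]
 [   0.  -25.  206.  492.  471.]
 [   0. -152.  156.   58.  392.]
 [   0. -125.  156.  154.  392.]
 [   0. -143.  163.   74.  401.]
 [   0. -161.  163.    8.  401.]
 [ -16. -143.  171.   42.  354.]
 [  17. -143.  171.   67.  470.]]
```

View pics/w9.png

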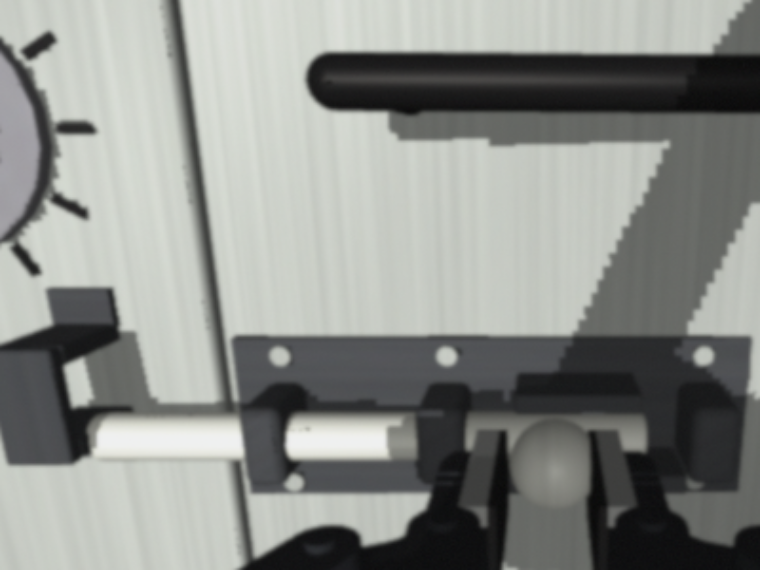

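The rod tip is against the rear leg of the keep, because raising the gripped knob dragged the lid back about 12 mm. I'll withdraw the bolt, let go, and push the lid shut again.

```bash
python3 -m creep '[[255,0,5,0,0],[255,0,12,0,0],[255,0,19,0,0],[255,0,25,0,0],[255,0,25,0,0],[120,0,25,0,0],[120,0,25,0,0],[120,0,25,0,0],[120,0,25,-20,0],[120,0,25,-45,0],[120,0,25,-45,0]]'; python3 - <<'E'
from h import *
v=np.load("pose2.npy");print(tool(cpt(v,(-52,-8,165))[0]))
im=ctrl.get_image("wrist");k=ctrl.calibration("wrist")
cv2.imwrite("pics/w10.png",cv2.resize(im[60:360,30:430],None,fx=1.9,fy=1.9)[...,::-1])
P=[(0,0,206),(0,0,163),(12,0,163),(-95,-60,188),(-83,-60,188)]
print(np.c_[P,np.round((proj(k,cpt(v,P))-(30,60))*1.9)])
E
```

```text
t: 29.38
tool_pos: [0.5466, -0.1522, 0.2481]
tool_rot: [0.079, 3.133, -0.004]
contact_force: [0.6, -0.5, 1.4]
opening: 0.0452
[ 56.5 -10.8  82.7]
[[  0.   0. 206. 535. 386.]
 [  0.   0. 163. 537. 343.]
 [ 12.   0. 163. 537. 376.]
 [-95. -60. 188. 314.  34.]
 [-83. -60. 188. 318.  81.]]
```

View pics/w10.png

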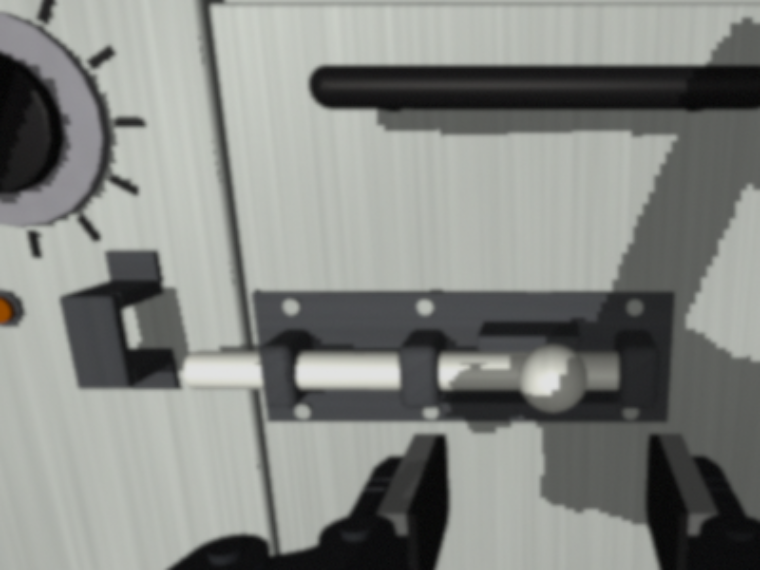

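```bash
python3 -m creep '[[255,20,-5,-10,0],[255,45,-11,-10,0],[255,56,-11,-10,0],[255,56,-11,-10,0],[255,56,-11,10,0],[255,56,-11,40,0],[255,56,-11,68,0],[255,56,-11,80,0],[255,56,-11,82,0],[255,56,-11,82,0]]'; python3 -m creep '[[255,4,0,0,0],[255,8,0,0,0],[255,12,0,0,0],[255,16,0,0,0],[255,19,0,0,0],[255,20,0,0,0],[255,20,0,0,0]]'
```

```text
t: 30.27
tool_pos: [0.4877, -0.159, 0.1601]
tool_rot: [-0.078, -3.139, -0.002]
contact_force: [0.3, 0.5, 0.8]
opening: 0.0003
t: 30.85
tool_pos: [0.4682, -0.1585, 0.162]
tool_rot: [0.079, 3.139, -0.001]
contact_force: [2.1, -0.6, 0.9]
opening: 0.0001
```

```bash
python3 -m creep '[[255,2,0,0,0],[255,4,0,0,0],[255,4,0,0,0]]'; python3 -m creep '[[255,1,0,0,0],[255,3,0,0,0],[255,3,0,0,0]]'
```

```text
t: 31.1
tool_pos: [0.4637, -0.158, 0.1611]
tool_rot: [-0.078, -3.14, 0.0]
contact_force: [2.0, -0.1, 1.8]
opening: 0.0002
t: 31.35
tool_pos: [0.4619, -0.1579, 0.1612]
tool_rot: [0.078, 3.137, -0.0]
contact_force: [7.8, -1.2, -0.7]
opening: 0.0001
```

```bash
python3 -m creep '[[255,1,0,0,0],[255,2,0,0,0],[255,2,0,0,0]]'; python3 -m creep '[[255,-4,0,0,0],[255,-8,0,0,0],[255,-10,0,-30,0],[255,-10,0,-60,0],[255,-10,0,-80,0],[255,-10,0,-80,0]]'; python3 - <<'E'
from h import *
v=np.load("pose2.npy");k=ctrl.calibration("wrist");im=ctrl.get_image("wrist")
cv2.imwrite("pics/w11.png",im[...,::-1])
for l in("bolt_knob","bolt"):
  for d in ctrl.boxes_of("wrist",l):
    x,y,w,h=d["rect"];print(l,np.round(d["rect"]),round(d["conf"],2))
P=[(0,0,206),(-12,0,204.5),(0,3,206)];print(proj(k,cpt(v,P)).round())
g=cv2.cvtColor(im,cv2.COLOR_RGB2GRAY);c=cv2.HoughCircles(cv2.medianBlur(g,3),cv2.HOUGH_GRADIENT,1,20,param1=80,param2=14,minRadius=8,maxRadius=22);print(None if c is None else np.round(c[0][:8]).tolist())
print(tool(cpt(v,(-48,0,190))[0]))
E
```

```text
t: 31.6
tool_pos: [0.4618, -0.1579, 0.1613]
tool_rot: [0.078, 3.132, -0.001]
contact_force: [15.2, -1.5, -5.0]
opening: 0.0002
t: 32.1
tool_pos: [0.4706, -0.1593, 0.2462]
tool_rot: [0.078, 3.135, -0.005]
contact_force: [1.1, -1.8, 0.7]
opening: -0.0001
bolt [154. 323. 216.  22.] 0.8
[[331. 380.]
 [331. 361.]
 [336. 380.]]
[[24.0, 378.0, 13.0], [122.0, 274.0, 15.0], [634.0, 226.0, 21.0], [232.0, 216.0, 10.0], [430.0, 416.0, 21.0], [436.0, 218.0, 9.0], [66.0, 314.0, 11.0], [98.0, 286.0, 10.0]]
[-26.2   6.7  49.9]
```

```bash
python3 -m creep '[[255,-10,10,0,0],[255,-10,10,20,0],[255,-10,10,40,0],[255,-10,10,50,0],[255,-10,10,50,0]]';  python3 - <<'E'
from h import *
v=np.load("pose2.npy");print(tool(cpt(v,(-26,4,190))[0]))
E
```

```text
t: 32.67
tool_pos: [0.4767, -0.1475, 0.1859]
tool_rot: [-0.078, -3.132, -0.006]
contact_force: [-0.7, 0.1, -0.6]
opening: -0.0001
[-40.2  -0.2  -4.4]
```

```bash
python3 -m creep '[[255,-8,0,0,0],[255,-16,0,0,0],[255,-22,0,0,0],[255,-28,0,0,0],[255,-32,0,0,0],[255,-36,0,0,0],[255,-38,0,0,0],[255,-40,0,0,0],[255,-40,0,0,0]]'; python3 -m creep '[[255,-1,0,0,0],[255,-2,0,0,0],[255,-2,0,0,0]]'
```

```text
t: 33.42
tool_pos: [0.5197, -0.1508, 0.1911]
tool_rot: [0.078, 3.14, -0.0]
contact_force: [0.1, -0.1, 0.4]
opening: 0.0
t: 33.67
tool_pos: [0.5214, -0.1509, 0.1911]
tool_rot: [0.078, 3.141, 0.0]
contact_force: [-0.4, -0.2, 1.2]
opening: 0.0
```

```bash
python3 -m creep '[[255,3,0,-20,0],[120,3,0,-50,0],[120,-10,0,-60,0],[120,-21,0,-60,0],[120,-21,0,-60,0],[120,-21,0,-60,0]]';  python3 - <<'E'
from h import *
v=np.load("pose2.npy");print(tool(cpt(v,(0,4,185))[0]))
k=ctrl.calibration("wrist");im=ctrl.get_image("wrist").copy()
for P in [(0,4,206),(0,20,163),(0,-130,163),(-95,-60,188)]:
    q=proj(k,cpt(v,P))[0];cv2.circle(im,(int(q[0]),int(q[1])),2,(255,0,0),-1)
cv2.imwrite("pics/w12.png",im[...,::-1])
E
```

```text
t: 34.17
tool_pos: [0.5423, -0.1519, 0.2508]
tool_rot: [-0.078, -3.14, -0.0]
contact_force: [-0.1, -0.4, -1.3]
opening: 0.0452
[-0.5  0.8 65.8]
```

View pics/w12.png

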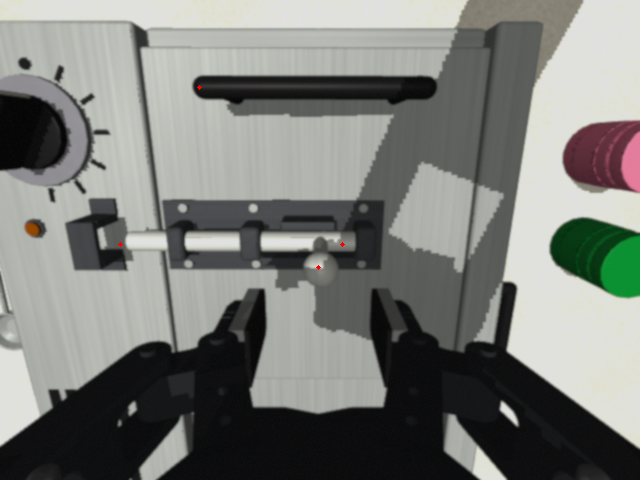

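The lid is shut, the knob is upright at (320,268), and the rod lines up with the keep. Now I'll slide it with a loose cage.

```bash
python3 -m creep '[[120,0,0,30,0],[120,0,0,55,0],[120,0,0,65,0],[120,0,0,65,0],[120,0,-8,65,0],[120,0,-14,65,0],[120,0,-20,65,0],[120,0,-26,65,0],[120,0,-32,65,0],[120,0,-38,65,0],[120,0,-40,65,0],[120,0,-40,65,0]]'; python3 -m creep '[[120,0,-2,0,0],[120,0,-4,0,0],[120,0,-4,0,0]]'
```

```text
t: 35.22
tool_pos: [0.5405, -0.1929, 0.1865]
tool_rot: [0.08, 3.14, -0.001]
contact_force: [-0.8, -0.8, -0.1]
opening: 0.045
t: 35.47
tool_pos: [0.5402, -0.196, 0.1861]
tool_rot: [-0.078, -3.141, 0.0]
contact_force: [-0.2, -0.1, -0.0]
opening: 0.0452
```

```bash
python3 -m creep '[[120,0,-2,0,0],[120,0,-3,0,0],[120,0,-3,0,0]]'; python3 -m creep '[[120,0,-2,0,0],[120,0,-3,0,0],[120,0,-3,0,0]]'
```

```text
t: 35.72
tool_pos: [0.5401, -0.1971, 0.186]
tool_rot: [-0.077, -3.14, -0.007]
contact_force: [-0.2, 6.5, 1.6]
opening: 0.0455
t: 35.97
tool_pos: [0.5402, -0.1977, 0.186]
tool_rot: [-0.076, -3.14, -0.015]
contact_force: [0.8, 14.7, 3.5]
opening: 0.045
```

```bash
python3 -m creep '[[120,0,8,0,0],[120,0,10,-30,0],[255,0,10,-55,0],[255,-15,10,-60,0],[255,-30,10,-60,0],[255,-30,10,-60,0]]';  python3 - <<'E'
from h import *
v=np.load("pose2.npy")
for P in [(32,-30,187),(-12,-30,187),(-25,-30,187),(-46,-30,215),(-48,-30,167)]:print(P,tool(cpt(v,P)[0]))
E
```

```text
t: 36.47
tool_pos: [0.5721, -0.1939, 0.2471]
tool_rot: [0.077, 3.138, -0.003]
contact_force: [-0.6, 0.7, -0.9]
opening: 0.0002
(32, -30, 187) [-0.4  7.3 60.1]
(-12, -30, 187) [43.6  7.4 60. ]
(-25, -30, 187) [56.6  7.5 60. ]
(-46, -30, 215) [77.5  7.5 31.9]
(-48, -30, 167) [79.6  7.6 79.9]
```

```bash
python3 -m creep '[[255,0,7,30,0],[255,0,7,52,0],[255,0,7,60,0],[255,8,7,60,0],[255,16,7,60,0],[255,24,7,60,0],[255,32,7,60,0],[255,38,7,60,0],[255,44,7,60,0],[255,50,7,60,0],[255,56,7,60,0],[255,56,7,60,0]]'; python3 -m creep '[[255,-5,0,-10,0],[255,-5,0,-35,0],[255,5,0,-40,0],[255,21,0,-40,0],[255,21,0,-40,0],[255,22,0,-20,0],[255,22,0,-5,0],[255,23,0,5,0],[255,23,0,12,0],[255,23,0,17,0],[255,23,0,19,0],[255,23,0,19,0]]'
```

```text
t: 37.47
tool_pos: [0.5138, -0.1836, 0.1863]
tool_rot: [-0.079, -3.14, 0.0]
contact_force: [-0.6, 0.3, -0.3]
opening: -0.0003
t: 38.47
tool_pos: [0.4929, -0.1825, 0.169]
tool_rot: [0.078, 3.139, 0.0]
contact_force: [-2.1, 2.7, 3.8]
opening: 0.0003
```

```bash
python3 -m creep '[[255,0,0,2,0],[255,0,0,3,0],[255,0,0,3,0]]'; python3 -m creep '[[255,0,0,1,0],[255,0,0,2,0],[255,0,0,2,0]]'
```

```text
t: 38.72
tool_pos: [0.4941, -0.1827, 0.1684]
tool_rot: [0.078, 3.135, -0.001]
contact_force: [-2.8, 3.6, 11.8]
opening: 0.0001
t: 38.97
tool_pos: [0.4951, -0.1828, 0.168]
tool_rot: [0.078, 3.133, -0.002]
contact_force: [-2.3, 5.0, 15.6]
opening: -0.0004
```

```bash
cat > dial.py <<'E'
from h import *
def score(im,k,v):
    g=cv2.cvtColor(im,cv2.COLOR_BGR2GRAY);out=[]
    for a in np.radians(np.arange(-180,180,10)):
        r=np.array([10,13,16,19,21]);P=np.c_[-72-r*np.cos(a),-188+r*np.sin(a),0*r+186]
        q=np.round(proj(k,cpt(v,P))).astype(int);ok=(q[:,0]>=0)&(q[:,0]<640)&(q[:,1]>=0)&(q[:,1]<480)
        out.append(int(np.mean(g[q[ok,1],q[ok,0]])) if ok.all() else -1)
    return out
E
python3 -m creep '[[255,0,0,-10,0],[255,0,0,-40,0],[255,0,0,-70,0],[120,0,-30,-90,0],[120,0,-60,-110,0],[120,0,-60,-110,0]]'; python3 - <<'E'
from dial import *
v=np.load("pose2.npy")
print(list(range(-180,180,10)))
print(score(cv2.imread("pics/w7r.png"),dict(np.load("k7.npz")),v))
print(score(cv2.imread("pics/side0.png"),ctrl.calibration("side"),v))
im=ctrl.get_image("wrist");cv2.imwrite("pics/w13.png",im[...,::-1]);k=ctrl.calibration("wrist");np.savez("k13.npz",**k)
print(score(im[...,::-1].copy(),k,v), proj(k,cpt(v,(-72,-188,186))))
for l in("bolt_knob",):print([np.round(d["rect"]) for d in ctrl.boxes_of("wrist",l)],proj(k,cpt(v,(-50,-30,156))))
print(tool(cpt(v,(-72,-188,215))[0]),ctrl.get_obs()["q"][5])
E
```

```text
t: 39.47
tool_pos: [0.4906, -0.2473, 0.2783]
tool_rot: [0.083, 3.133, -0.012]
contact_force: [0.7, -0.1, 1.2]
opening: 0.0355
[-180, -170, -160, -150, -140, -130, -120, -110, -100, -90, -80, -70, -60, -50, -40, -30, -20, -10, 0, 10, 20, 30, 40, 50, 60, 70, 80, 90, 100, 110, 120, 130, 140, 150, 160, 170]
[15, 24, 30, 30, 71, 141, 173, 180, 180, 180, 173, 143, 99, 92, 104, 138, 145, 146, 143, 122, 63, 171, 94, 32, 16, 10, 7, 5, 5, 5, 5, 5, 6, 6, 6, 10]
[107, 80, 42, 30, 32, 27, 14, 10, 13, 9, 8, 7, 7, 2, 6, 6, 7, 11, 13, 35, 65, 118, 100, 89, 106, 121, 133, 126, 103, 136, 140, 142, 143, 138, 137, 83]
[64, 66, 81, 85, 129, 172, 172, 170, 170, 166, 166, 163, 161, 156, 148, 139, 117, 92, 65, 35, 30, 34, 185, 103, 42, 17, 12, 10, 10, 11, 10, 24, 65, 71, 73, 81] [[173.67790653 207.21216419]]
[array([392., 217.,  26.,  68.])] [[400.66902371 228.17889373]]
[ 23.9 -96.9  58.6] -2.117233796867085
```

The pointer is at 30°, so the dial is at setting 1. It needs three clicks (+90°).

```bash
python3 -m creep '[[120,10,-35,0,0.12],[120,20,-70,0,0.24],[120,24,-97,10,0.36],[120,24,-97,35,0.48],[120,24,-97,65,0.524],[120,24,-97,80,0.524],[120,24,-97,80,0.524],[120,24,-97,80,0.524]]' 60; python3 - <<'E'
from h import *
v=np.load("pose2.npy");print(tool(cpt(v,(-72,-188,171))[0]),axes()[:2,1],np.degrees(np.arctan2(*axes()[:2,1][::-1])))
E
```

```text
t: 40.23
tool_pos: [0.4594, -0.3365, 0.19]
tool_rot: [-0.886, -3.01, -0.003]
contact_force: [0.0, -0.2, 0.5]
opening: 0.0454
[-2.6 -1.5 19. ] [0.542 0.84 ] 57.168351062196095
```

```bash
python3 -m creep '[[120,-2,-1,10,0],[120,-2,-1,17,0],[120,-2,-1,19,0],[120,-2,-1,19,0],[255,-2,-1,19,0],[255,-2,-1,19,0],[255,-2,-1,19,0],[255,-2,-1,19,0],[255,-2,-1,19,0]]' 60
```

```text
t: 40.98
tool_pos: [0.4617, -0.3399, 0.1741]
tool_rot: [0.888, 3.012, 0.001]
contact_force: [1.1, 3.4, 2.5]
opening: 0.012
```

```bash
python3 -m creep '[[255,0,0,0,0.12],[255,0,0,0,0.24],[255,0,0,0,0.36],[255,0,0,0,0.48],[255,0,0,0,0.6],[255,0,0,0,0.72],[255,0,0,0,0.84],[255,0,0,0,0.96],[255,0,0,0,1.08],[255,0,0,0,1.2],[255,0,0,0,1.32],[255,0,0,0,1.44]]'; python3 -m creep '[[255,0,0,0,0.1],[255,0,0,0,0.16],[255,0,0,0,0.16],[255,0,0,0,0.13],[0,0,0,0,0.13],[0,0,0,0,0.13],[0,0,0,0,0.13],[0,0,0,-20,0.13],[0,0,0,-55,0.13],[0,0,0,-95,0.13],[0,0,0,-130,0.13],[0,0,0,-130,0.13]]'; python3 - <<'E'
from dial import *
v=np.load("pose2.npy")
k=ctrl.calibration("wrist");im=ctrl.get_image("wrist");print(score(im[...,::-1].copy(),k,v)[18:])
im=ctrl.get_image("side");s=ctrl.calibration("side");print(score(im[...,::-1].copy(),s,v)[18:])
print(axes().tolist(),ctrl.get_obs()["tool_pos"],ctrl.get_obs()["q"])
E
```

```text
t: 41.98
tool_pos: [0.4577, -0.341, 0.174]
tool_rot: [-2.657, -1.669, 0.013]
contact_force: [-13.3, 1.1, 9.6]
opening: 0.012
t: 42.98
tool_pos: [0.4638, -0.3423, 0.3132]
tool_rot: [2.746, 1.496, 0.007]
contact_force: [-0.3, 0.6, 1.2]
opening: 0.0854
[76, 69, 64, 53, 47, 39, 39, 38, 36, 32, 35, 88, 117, 32, 25, 30, 37, 40]
[27, 33, 52, 69, 103, 114, 77, 76, 73, 70, 101, 166, 78, 46, 92, 97, 102, 73]
[[0.542, 0.84, 0.004], [0.84, -0.542, -0.004], [-0.001, 0.005, -1.0]] [ 0.46208754 -0.34072949  0.30582013] [-7.64913922e-01 -1.05053939e-01  1.64482206e+00 -1.16419841e-04
  1.59662501e+00 -1.92067732e-01]
```

The dial reads about 115–120°, which is setting 4. I'll move clear and take one last look.

```bash
python3 -m creep '[[0,30,-20,-30,0],[0,60,-40,-60,0],[0,80,-55,-80,0],[0,80,-55,-80,0],[0,80,-55,-80,0]]'; python3 - <<'E'
from dial import *
v=np.load("pose2.npy")
a=ctrl.get_image("wrist");k=ctrl.calibration("wrist");b=ctrl.get_image("side");s=ctrl.calibration("side")
c=ctrl.get_image("scene")
print(score(a[...,::-1].copy(),k,v)[18:]);print(score(b[...,::-1].copy(),s,v)[18:])
A=cv2.resize(a,(440,330));B=cv2.resize(b[180:400,245:485],(360,330));C=cv2.resize(c[110:420,100:470],(316,265));D=cv2.resize(b[120:480,180:500],(236,265))
E=np.zeros((600,800,3),np.uint8);E[:330,:440]=A;E[:330,440:]=B;E[333:598,:316]=C;E[333:598,330:566]=D
cv2.imwrite("pics/end.png",E[...,::-1])
E
```

```text
t: 43.5
tool_pos: [0.4588, -0.2419, 0.384]
tool_rot: [2.755, 1.505, 0.001]
contact_force: [0.0, -0.1, -1.1]
opening: 0.0852
[68, 62, 49, 25, 22, 21, 21, 19, 16, 23, 58, 131, 85, 20, 23, 25, 28, 51]
[26, 31, 50, 64, 98, 110, 111, 118, 103, 84, 102, 171, 84, 68, 147, 153, 162, 120]
```

View pics/end.png

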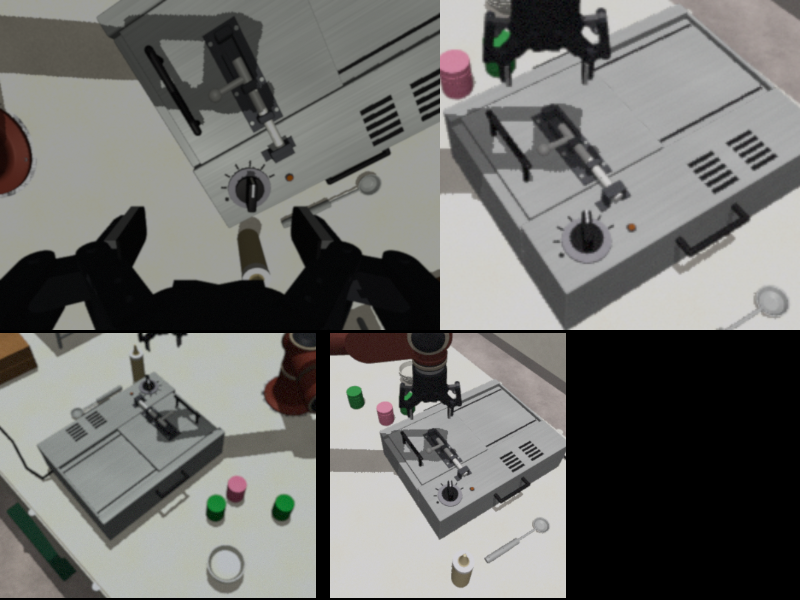

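The final view shows the lid shut, the rod in the keep with its handle laid down, and the dial pointer straight up in the wrist view, which is 120° clockwise of the dot (setting 4). The bystanders haven't moved. Handing in.

```bash
python3 -c "
from station import ctrl
print(ctrl.finish_job(), ctrl.get_obs()['t'])"
```

```text
the job is handed in; nothing more can be done
the job is handed in; nothing more can be done
```

The job is handed in, at about 44 s on the robot's clock. Only two real jars were on the table. Both stand upright in the well, set down under a 20 N grip. The lid is shut, the bolt is shot into its keep with the handle laid down, and the dial went from setting 1 to 4. The green and pink look-alikes and the other things were left alone.

**Last checks:**
- **Lid:** it met its stop with about 15 N of push.
- **Bolt:** the rod met its end stop and shows inside the keep. The handle stopped at its low end, and the network's box around the knob fits a handle laid down.
- **Dial:** the two cameras read the pointer at about 110–120°, while setting 4 is exactly 120°. Click stops are 30° apart, so it can only be 4, and the last picture agrees.
- **Jars:** I last saw them upright before the lid closed, and have not seen them since.

**What went wrong:** on the first try at the bolt, lifting the gripped knob dragged the lid back about 12 mm. The rod then ran against the keep, with up to 51 N measured at the wrist. I withdrew the bolt, pushed the lid shut again and shot the bolt cleanly. That push went through the finger pads, not the gripper's body, and stayed under the 120 N wrist limit. I can't tell whether the judge will count it against the 40 N rule.

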